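# Close up the chocolate tubs

## Task

Close up the chocolate tubs: put the lid that lies on the worktop on the open tub and press it down fully home, and press fully home the lid that stands proud on a tub under the wire shelf. Do not bump the shelf and do not push the mould, the bowl or the spatula about.

Things in the scene. Friction and masses are not known exactly. Their poses are not given: they have to be found in the camera images.
- open_tub: Fixed round steel tub, 90 mm wide, 82 mm inside, 110 mm high. Origin: centre of its underside, z up. It stands in the clear, without a lid, brown drops inside. A stiff seal ring in the mouth stops a lid that is only laid in 10 mm too high (lid origin 106 mm above the tub's); about 14 N down pushes it home, and it stays. Home, its disc lies on the rim: lid origin at 96 mm, knob top 144 mm.
- loose_lid: Lid of the open tub, lying on the worktop on its plug, knob up. Origin: centre of its underside, z up. Black rubber plug 74 mm wide, 0 to 14 mm high (foot tapers to 68 mm); metal disc 96 mm wide, 14 to 20 mm; black round knob 26 mm wide, 20 to 48 mm, flat top. About 110 g.
- proud_tub: Fixed round steel tub, 90 mm wide, 82 mm inside, 110 mm high. Origin: centre of its underside, z up. It stands under the front edge of the wire shelf and carries the proud lid. Same seal as the open tub: about 14 N down pushes the lid home.
- proud_lid: Lid laid in the proud tub, level but 10 mm too high: a gap shows above the rim, knob top at 154 mm (home: 144 mm). Origin: centre of its underside, z up. Black rubber plug 74 mm wide, 0 to 14 mm high (foot tapers to 68 mm); metal disc 96 mm wide, 14 to 20 mm; black round knob 26 mm wide, 20 to 48 mm, flat top. About 110 g.
- shut_tub: Fixed round steel tub, 90 mm wide, 82 mm inside, 110 mm high. Origin: centre of its underside, z up. The other tub under the shelf, about 160 mm left or right of the proud tub; its lid, of the same look, is already home (knob top 144 mm) and needs nothing.
- overshelf: Fixed wire shelf. Origin on the worktop; x away from its open front, y along it. Level grid from x -20 (front bar) to 160 mm, y -200 to 200, z 275 to 287; legs at the back, x 150, y -200 and 200; boxes on its back half. The tubs stand at x 0, y -80 and 80: an upright gripper over their knobs strikes the front bar, so lean the tool back out of the open front.
- mould: Bystander: amber chocolate mould slab, 135 x 275 x 24 mm (x, y, z) with dark round cavities, loose. Origin: centre of its underside.
- bowl: Bystander: small steel bowl, 110 mm across, 50 mm high, loose. Origin: centre of its underside.
- spatula: Bystander: spatula with a black handle, 240 mm long, lying on the worktop, loose. Origin: under its middle; x along it.
Not all that is in view belongs to the job. Leave any green look-alike of the proud_lid alone. What is shaped like the loose_lid but red is not meant.

How it is judged:
At the end, for the whole second after the job is handed in: Both lids sit fully home and at rest: the loose lid on the open tub and the proud lid on its own tub, each with its origin 92 to 98.5 mm above its tub's origin, within 8 mm of the tub's axis and within 0.06 rad of level (z of loose_lid in the frame of open_tub between 0.092 and 0.0985 m and horizontal distance between loose_lid and open_tub below 0.008 m and angle between each of loose_lid, proud_lid's own z axis and vertical below 0.06 rad and linear speed of each of loose_lid, proud_lid below 0.02 m/s and z of proud_lid in the frame of proud_tub between 0.092 and 0.0985 m and horizontal distance between proud_lid and proud_tub below 0.008 m); the robot touches nothing.
It fails at once if the shelf is bumped (more than 8 N from the robot) (contact force between overshelf and the arm above 8 N or contact force between overshelf and the fingers above 8 N).
It fails at once if the mould, bowl or spatula is pushed more than 30 mm (distance of any of mould, bowl, spatula from where it was at the start of the episode above 0.03 m).
It also fails if it takes over 59 s, if anything falls off the work surface, if the arm or the gripper's body presses on something with over 40 N, if the wrist force passes 120 N, or if a joint passes its speed limit or range.

## Robot

A 7-joint arm with a two-finger parallel gripper is mounted at the origin on the work surface. World frame = base frame: x ahead of the robot, y to its left, z up, the work surface at z = 0. Lengths are in m, angles in rad, forces in N, time in s.
With the tool pointing down it reaches from about 0.425 to 0.875 m from the base axis. Payload 4.7 kg.
Tool frame: the origin (TCP) lies at the very end of the fingers, on their centre line; the grasp point (between the pads) lies ctrl.pinch_z behind it (ctrl.pinch_z is the distance from the TCP to the grasp point, in m); x points along the fingers, y is the direction in which the jaws open and shut, and the axes are right-handed (so a half turn about x gives the same grasp; the last joint's range is limited). The gripper opens to 87 mm and grips with 3 to 60 N. Pads are 19 mm wide; open, the fingers measure 117 mm over their backs; the gripper's body (75 mm by 190 mm) begins 51 mm behind the grasp point.
Start: joints at [-1.226, 0.321, -0.07, 1.45, 0.023, 1.371, -0.057], TCP at [0.211, 0.615, 0.223] pointing down, gripper open.
Joint ranges: [-2.86, 2.86], [-0.3, 2.09], [-1.38, 1.24], [0.06, 2.45], [-1.56, 4.7], [0.09, 2.05], [-2.69, 2.69]. Speed limits (rad/s): [2.57, 2.57, 3.14, 3.14, 3.14, 3.14, 3.14].

## Interface

Orientations are given as a rotation vector (axis times angle).
In Python, from bench import get_state, get_image, camera_info, order, ctrl gives the robot as it stands.
- The arm moves only by the tool jog_arm, never from a script. Its arguments are lists of equal length, an entry for each row: "claw": the finger opening in mm, from 0 to 87; "xyz": the shift along the tool's x, y, z in mm, a list of three; "roll": the turn about the tool's x in degrees. In form: {"claw": [claw, ...], "xyz": [[tx, ty, tz], ...], "roll": [roll, ...]}. A call has 1 to 5 rows; each row is the pose to reach, as a shift and turn from the pose measured when the call began, along the tool's axes at that moment; what a row does not reach only later rows make up. A row lasts 1/10 s, in which the tool goes at most 50 mm and 8.59 degrees, less where a joint would pass 70% of its speed; a pose out of reach is approached as far as the arm can. A call with a gripper value outside its range is refused whole. The fingers move at their own pace and stop on an object; "force" is the grip in N (left out, the last holds). Time passes only in rows, so rows that repeat a pose let the fingers close. It gives the time, the measured TCP pose, the force and the opening at its end, in the units of the state.
- get_state(): the state, without advancing time (a new reading comes with each control period).
- get_image(name): name is "side" or "top"; returns (picture, depth): 480x640x3 uint8, red, green, blue; 480x640 float32, m along the optical axis (not along the pixel's ray), 0 where there is no reading.
- camera_info(name): a dict with "intrinsics" (3x3 intrinsics, pixels), "rvec" (rotation vector, rad) and "tvec" (3), from world to camera coordinates, as OpenCV has them. Camera axes: x right, y down, z forward; pixel columns grow to the right and rows downward; lengths in m; the calibration is good to about 2 mm. A picture is of the moment at which its call begins. camera_info takes no time and is no camera call.
- order.close_job(): hands the job in, once; it reports no verdict.
The state is a dict: "time": time; "joint_positions": joint angles; "qd": joint speeds; "joint_torque": joint torques, N m; "position": TCP position; "tool_rot": TCP orientation; "ft_force": force on the tool from outside, world axes, zero at the start; "torque": the same for the moment, N m; "grip_width": opening from 0.0 (shut) to 1.0 (fully open).
Only numpy, scipy, OpenCV 4.12 (cv2) and the standard library are available. Lean on these libraries where they do the work, as an engineer would, in place of code of your own. Each camera call takes 0.05 s, during which the arm holds its last target. There are 200 camera calls.

## Working session

There is one attempt and no reset: what is moved stays moved. The work goes in short steps, Python scripts to look and compute and a tool call to move; the robot and the scene stay as the last step left them, time stands still between calls to the robot, and variables do not carry over. Pictures are saved under pics/ and viewed, about 8 in all and at most 12, crops included, and the job is handed in when it is done.

Besides the shell and the picture viewer there is one more tool, called after ">>>" as name(argument=value, ...) on one line, values as JSON. jog_arm: Moves the arm, as the interface text tells. Its arguments: {"type":"object","properties":{"claw":{"type":"array"},"xyz":{"type":"array"},"roll":{"type":"array"},"force":{"type":"number"}},"required":["claw","xyz","roll"]}

```bash
ls; mkdir -p pics
python3 - <<'E'
from bench import *
import cv2,numpy as np
s=get_state();print(s,ctrl.pinch_z)
for n in("side","top"):
    im,d=get_image(n);cv2.imwrite(f"pics/{n}0.png",im[:,:,::-1]);np.savez(f"pics/{n}0.npz",im=im,d=d)
    print(n,camera_info(n))
E
```

```text
pics
{'time': 0.0, 'joint_positions': array([-1.22589478,  0.32183276, -0.07006962,  1.45170558,  0.0226255 ,
        1.37079211, -0.05688729]), 'qd': array([ 8.38203260e-04, -5.61592555e-05,  1.98124646e-04, -2.31748665e-04,
        9.06559777e-04,  1.06690043e-03,  1.24397071e-05]), 'joint_torque': array([ 1.11943359e-04, -4.91263354e+01, -4.03730907e-01, -3.12529171e+01,
       -6.39391621e-02,  4.33408341e-02,  1.49765729e-04]), 'position': array([0.21100199, 0.61419979, 0.22143972]), 'tool_rot': array([ 0.25804563,  1.55535859, -0.26110699]), 'ft_force': array([-0.1865621 , -0.47967262, -0.39173507]), 'torque': array([ 0.05121589,  0.01006907, -0.04500398]), 'grip_width': 0.9954763623779912} 0.0187
side {'intrinsics': array([[535.57588273,   0.        , 324.06385902],
       [  0.        , 535.57588273, 235.98501345],
       [  0.        ,   0.        ,   1.        ]]), 'rvec': array([ 2.39146862, -0.16385422,  0.04922546]), 'tvec': array([-0.54532   ,  0.0700755 ,  1.25702356])}
top {'intrinsics': array([[485.17854816,   0.        , 324.72456982],
       [  0.        , 485.17854816, 232.60211504],
       [  0.        ,   0.        ,   1.        ]]), 'rvec': array([ 2.16442627, -2.13689166,  0.19959965]), 'tvec': array([-0.0638564 ,  0.53227961,  1.34522666])}
```

View pics/side0.png

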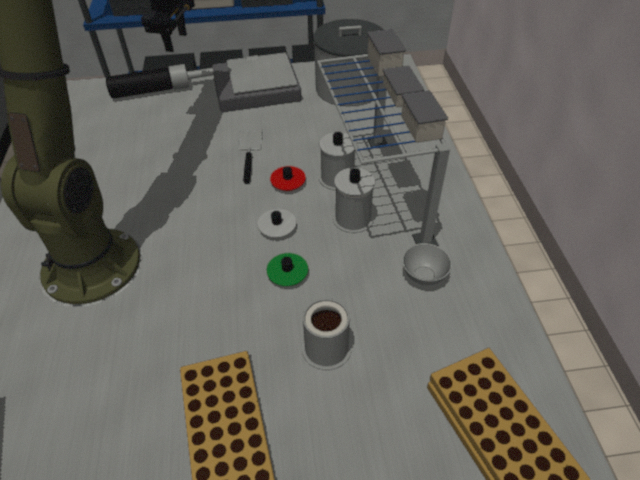

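View pics/top0.png

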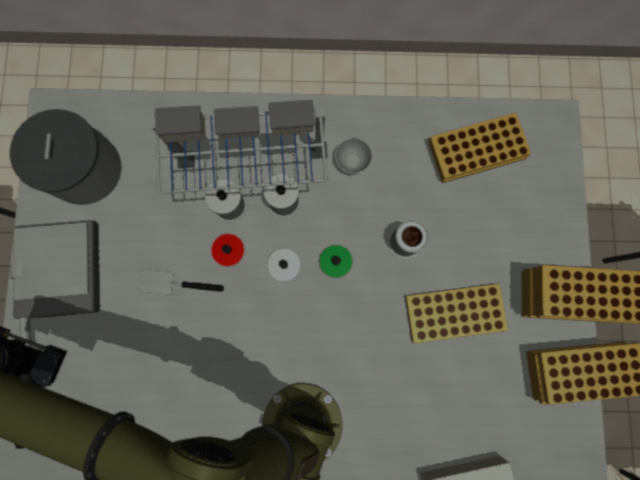

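The side view shows the candidate lids red (288,178), steel (277,222) and green (287,268), the open tub with drops (326,335), and lidded tubs under the shelf at (338,140) and (355,178). In the top view they are red (228,249), steel (284,264), green (336,260), open tub (411,237), and tubs (222,195) and (281,189). I choose the steel lid at (277,222)/(284,264) and the open tub at (326,335)/(411,237). Next I measure these and make one close crop.

```bash
cat > h.py <<'E'
import numpy as np,cv2
from bench import *
def cam(n):
    c=camera_info(n);R=cv2.Rodrigues(c["rvec"])[0];return c["intrinsics"],R,np.array(c["tvec"])
def pts(n,d):
    K,R,t=cam(n);v,u=np.mgrid[:480,:640]
    p=np.stack([(u-K[0,2])/K[0,0]*d,(v-K[1,2])/K[1,1]*d,d],-1)
    return (p-t)@R
def ray(n,u,v,z):
    K,R,t=cam(n);c=-R.T@t;r=R.T@np.linalg.inv(K)@[u,v,1];return c+r*(z-c[2])/r[2]
def tri(p,q):
    A=[]
    for n,(u,v) in (("side",p),("top",q)):
        K,R,t=cam(n);P=K@np.c_[R,t];A+=[u*P[2]-P[0],v*P[2]-P[1]]
    X=np.linalg.svd(np.array(A))[2][-1];return X[:3]/X[3]
E
python3 - <<'E'
from h import *
P={};I={}
for n in("side","top"):
    f=np.load(f"pics/{n}0.npz");I[n]=f["im"];P[n]=pts(n,f["d"])
def knob(n,u,v,r=9):
    g=I[n].max(2)<50;m=np.zeros_like(g);m[v-r:v+r,u-r:u+r]=1;m&=g
    ys,xs=np.nonzero(m);p=P[n][m];zt=np.percentile(p[:,2],95);top=p[p[:,2]>zt-.008]
    sel=m&(P[n][...,2]>zt-.008)
    print(n,(u,v),"px",xs.mean().round(1),ys.mean().round(1),"n",m.sum(),"ztop",zt.round(4),"med",np.median(top,0).round(4),"mid",((top.min(0)+top.max(0))/2).round(4))
for a in(("side",277,218),("top",284,264),("side",338,139),("side",355,176),("top",222,195),("top",281,189)):knob(*a)
# open tub rim: points z .095-.12
for n,(u,v) in(("side",(326,320)),("top",(411,237))):
    m=np.zeros((480,640),bool);m[v-25:v+25,u-28:u+28]=1;m&=abs(P[n][...,2]-.110)<.006
    p=P[n][m];q=p[:,:2];A=np.c_[q,np.ones(len(q))]
    (cx,cy),r=cv2.minEnclosingCircle(q.astype(np.float32));print(n,"rim",np.median(p,0).round(4),"enc",cx,cy,r,len(q))
# disc of loose lid
for n,(u,v) in(("side",(277,222)),("top",(284,264))):
    m=np.zeros((480,640),bool);m[v-22:v+22,u-24:u+24]=1;m&=abs(P[n][...,2]-.020)<.005;m&=(I[n].min(2)>110)
    (cx,cy),r=cv2.minEnclosingCircle(P[n][m][:,:2].astype(np.float32));print(n,"disc",cx,cy,r,np.median(P[n][m],0))
# shelf bar points z 275-290
m=abs(P["top"][...,2]-.285)<.01;p=P["top"][m];p=p[(p[:,0]>.3)]
(c,s,a)=cv2.minAreaRect(p[:,:2].astype(np.float32));print("shelf",c,s,a,cv2.boxPoints((c,s,a)))
# others: table height check and bowl/spatula/mould extents
c1=cv2.resize(I["side"][120:250,230:400][:,:,::-1],(510,390),interpolation=cv2.INTER_CUBIC)
c2=cv2.resize(I["top"][165:285,190:350][:,:,::-1],(510,382),interpolation=cv2.INTER_CUBIC)
cv2.imwrite("pics/crop1.png",cv2.resize(np.vstack([c1,c2]),(396,600)))
E
```

```text
side (277, 218) px 276.1 217.8 n 106 ztop 0.0518 med [0.4404 0.057  0.0488] mid [0.4408 0.0589 0.049 ]
top (284, 264) px 283.0 263.8 n 43 ztop 0.0505 med [0.4412 0.0597 0.0463] mid [0.4425 0.0598 0.0489]
side (338, 139) px 337.6 138.4 n 96 ztop 0.147 med [0.6159 0.2221 0.1442] mid [ 0.5351 -0.3147  0.5523]
side (355, 176) px 354.5 175.6 n 126 ztop 0.1569 med [0.6313 0.0629 0.1547] mid [ 0.5434 -0.3949  0.5576]
top (222, 195) px 221.3 194.3 n 70 ztop 0.1457 med [0.6175 0.2242 0.1425] mid [0.4712 0.1064 0.7757]
top (281, 189) px 280.3 189.3 n 59 ztop 0.1551 med [0.6319 0.0664 0.1519] mid [0.6315 0.0664 0.1528]
side rim [ 0.517  -0.2933  0.1079] enc 0.5161172747612 -0.29179877042770386 0.04647146910429001 903
top rim [ 0.5225 -0.2987  0.1069] enc 0.5177551507949829 -0.29353174567222595 0.04525215923786163 322
side disc 0.4441070556640625 0.06219089403748512 0.05063256993889809 [0.44092525 0.05360713 0.02146511]
top disc 0.4426698684692383 0.06083877757191658 0.04804860055446625 [0.44352834 0.05944406 0.0187121 ]
shelf (0.6954306364059448, 0.1572050303220749) (0.19048309326171875, 0.422654390335083) 5.0805583000183105 [[ 0.5818489   0.3592677 ]
 [ 0.61927766 -0.06172613]
 [ 0.80901235 -0.04485765]
 [ 0.7715836   0.37613618]]
```

View pics/crop1.png

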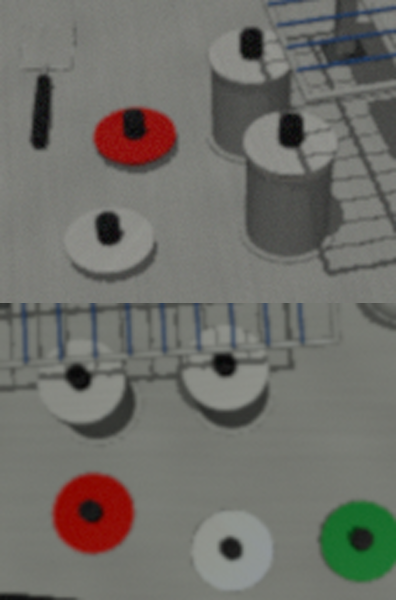

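The crop confirms that the steel lid is loose. The nearer of the two lidded tubs has the proud lid (knob top 154 mm against 144 mm for the other). I measure the tool axes next.

```bash
cat >> h.py <<'E'
from scipy.spatial.transform import Rotation as Ro
def to(x,y,z):
    s=get_state();R=Ro.from_rotvec(s["tool_rot"]).as_matrix();return (R.T@(np.array([x,y,z])-s["position"])*1000).round(1)
def st():
    s=get_state();R=Ro.from_rotvec(s["tool_rot"]).as_matrix();print("t",round(s["time"],2),"p",s["position"].round(4),"f",s["ft_force"].round(1),"g",s["grip_width"].round(3),"q",s["joint_positions"].round(3));print("tool x,y,z columns\n",R.round(3))
E
python3 -c "
from h import *
st();print(to(.442,.06,.15),to(.442,.06,.024))"
```

```text
Traceback (most recent call last):
  File "h.py", line 20, in st
    s=get_state();R=Ro.from_rotvec(s["tool_rot"]).as_matrix();print("t",round(s["time"],2),"p",s["position"].round(4),"f",s["ft_force"].round(1),"g",s["grip_width"].round(3),"q",s["joint_positions"].round(3));print("tool x,y,z columns\n",R.round(3))
                                                                                                                                                     ^^^^^^^^^^^^^^^^^^^^^
AttributeError: 'float' object has no attribute 'round'
```

```bash
sed -i 's/s\["grip_width"\].round(3)/round(s["grip_width"],3)/' h.py
python3 -c "
from h import *
st();print(to(.442,.06,.15),to(.442,.06,.024))"
```

```text
t 0.1 p [0.211  0.6143 0.2216] f [-0.1  0.5  0.6] g 0.998 q [-1.226  0.322 -0.07   1.452  0.023  1.371 -0.057]
tool x,y,z columns
 [[-0.     0.325  0.946]
 [-0.002  0.946 -0.325]
 [-1.    -0.002  0.   ]]
[  72.4 -449.1  398.5] [ 198.4 -448.9  398.4]
```

>>> jog_arm(claw=[70,70,70,70,70], xyz=[[30,-200,150],[50,-300,250],[70,-449,398],[70,-449,398],[70,-449,398]], roll=[0,0,0,0,0])

```text
time: 0.6
position: [0.3033, 0.3821, 0.1923]
tool_rot: [0.258, 1.556, -0.261]
ft_force: [0.8, -0.3, 0.2]
grip_width: 0.81
```

```bash
python3 -c "
from h import *
st();print(to(.442,.06,.15),to(.442,.06,.024))"
```

```text
t 0.6 p [0.3033 0.3821 0.1923] f [ 0.8 -0.3  0.2] g 0.81 q [-1.005e+00 -3.000e-03  5.000e-02  1.884e+00  1.000e-03  1.263e+00
  2.850e-01]
tool x,y,z columns
 [[-0.001  0.325  0.946]
 [-0.002  0.946 -0.325]
 [-1.    -0.002 -0.   ]]
[  42.8 -259.6  235.8] [ 168.8 -259.3  235.8]
```

>>> jog_arm(claw=[70,70,70,70,70], xyz=[[30,-260,236],[43,-260,236],[43,-260,236],[43,-260,236],[43,-260,236]], roll=[0,0,0,0,0])

```text
time: 1.1
position: [0.4009, 0.1541, 0.163]
tool_rot: [0.258, 1.556, -0.261]
ft_force: [0.2, 0.8, -0.4]
grip_width: 0.802
```

>>> jog_arm(claw=[70,70,70,70], xyz=[[8,-80,73],[8,-80,73],[8,-80,73],[8,-80,73]], roll=[0,0,0,0])

```text
time: 1.5
position: [0.4441, 0.0528, 0.1548]
tool_rot: [0.262, 1.556, -0.265]
ft_force: [-0.7, 1.1, 0.2]
grip_width: 0.807
```

```bash
python3 -c "
from h import *
st();print(to(.442,.06,.15),to(.442,.06,.024))"
```

```text
t 1.5 p [0.4441 0.0528 0.1548] f [-0.7  1.1  0.2] g 0.807 q [-0.667 -0.088  0.469  2.032  0.044  1.19   1.019]
tool x,y,z columns
 [[-0.001  0.329  0.944]
 [-0.002  0.944 -0.329]
 [-1.    -0.002 -0.001]]
[ 4.8  6.1 -4.3] [130.8   6.3  -4.2]
```

>>> jog_arm(claw=[60,60,60,60,60], xyz=[[5,6,-4],[50,6,-4],[100,6,-4],[128,6,-4],[131,6,-4]], roll=[0,0,0,0,0])

```text
time: 2.0
position: [0.4393, 0.0618, 0.0209]
tool_rot: [0.257, 1.561, -0.263]
ft_force: [0.7, 0.1, -0.6]
grip_width: 0.689
```

```bash
python3 -c "
from h import *
st();print(to(.442,.06,.024))
for n in('side','top'):
    im,d=get_image(n);np.savez(f'pics/{n}1.npz',im=im,d=d)
im=np.load('pics/side1.npz')['im'];cv2.imwrite('pics/c2.png',cv2.resize(im[150:300,180:380,::-1],(640,480)))
st()"
```

```text
t 2.0 p [0.4393 0.0618 0.0209] f [ 0.7  0.1 -0.6] g 0.689 q [-0.661  0.102  0.481  2.169 -0.059  0.89   1.094]
tool x,y,z columns
 [[-0.006  0.325  0.946]
 [-0.003  0.946 -0.325]
 [-1.    -0.005 -0.005]]
[-3.1 -0.8  3.1]
t 2.1 p [0.4407 0.0616 0.0227] f [-0.4 -0.2 -0.2] g 0.691 q [-0.66   0.1    0.481  2.167 -0.057  0.891  1.094]
tool x,y,z columns
 [[-0.004  0.326  0.945]
 [-0.002  0.945 -0.326]
 [-1.    -0.003 -0.003]]
```

View pics/c2.png

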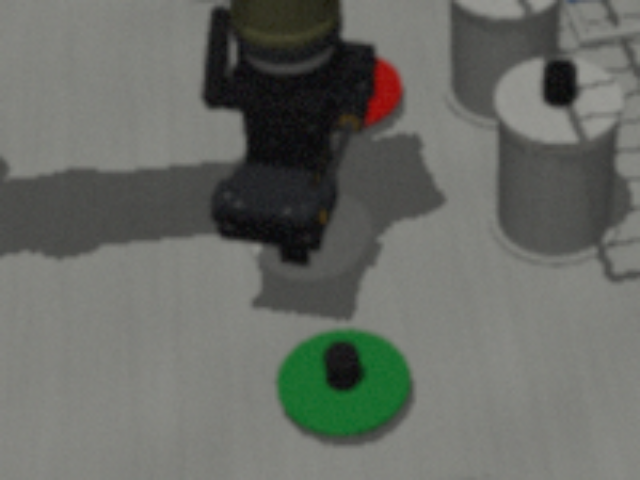

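The crop shows the fingers straddling the steel lid's knob at about (295,235), clear of the green lid. I close now.

>>> jog_arm(claw=[40,15,15,15,15], xyz=[[-2,-1,2],[-2,-1,2],[-2,-1,2],[-2,-1,2],[-2,-1,2]], roll=[0,0,0,0,0], force=55)

```text
time: 2.6
position: [0.4423, 0.0601, 0.025]
tool_rot: [0.259, 1.558, -0.262]
ft_force: [0.4, 0.8, 0.9]
grip_width: 0.322
```

>>> jog_arm(claw=[15,15,15,15,15], xyz=[[0,0,0],[0,0,0],[-40,0,0],[-90,0,0],[-140,0,0]], roll=[0,0,0,0,0])

```text
time: 3.1
position: [0.442, 0.0599, 0.1662]
tool_rot: [0.258, 1.559, -0.264]
ft_force: [0.9, 0.3, -0.7]
grip_width: 0.285
```

```bash
python3 -c "
from h import *
st();print(to(.517,-.2925,.2))"
```

```text
t 3.1 p [0.442  0.0599 0.1662] f [ 0.9  0.3 -0.7] g 0.285 q [-0.688 -0.099  0.47   2.017  0.049  1.218  1.001]
tool x,y,z columns
 [[-0.005  0.326  0.945]
 [-0.003  0.945 -0.326]
 [-1.    -0.004 -0.004]]
[ -33.3 -308.7  185.8]
```

>>> jog_arm(claw=[15,15,15,15,15], xyz=[[-34,-40,20],[-34,-90,50],[-34,-140,80],[-34,-180,105],[-34,-220,130]], roll=[0,0,0,0,0])

```text
time: 3.6
position: [0.4896, -0.176, 0.2008]
tool_rot: [0.259, 1.558, -0.263]
ft_force: [1.2, 0.6, -1.1]
grip_width: 0.283
```

```bash
python3 -c "
from h import *
st();print(to(.517,-.2925,.2))"
```

```text
t 3.6 p [ 0.4896 -0.176   0.2008] f [ 1.2  0.6 -1.1] g 0.283 q [-0.461  0.057  0.787  1.823 -0.039  1.282  1.575]
tool x,y,z columns
 [[-0.004  0.326  0.945]
 [-0.002  0.945 -0.326]
 [-1.    -0.003 -0.003]]
[   1.  -101.2   63.9]
```

>>> jog_arm(claw=[15,15,15,15,15], xyz=[[0,-40,25],[0,-80,50],[1,-101,64],[1,-101,64],[1,-101,64]], roll=[0,0,0,0,0])

```text
time: 4.1
position: [0.5166, -0.2924, 0.1993]
tool_rot: [0.26, 1.56, -0.264]
ft_force: [0.4, 0.0, -0.9]
grip_width: 0.287
```

Run:
```python
from h import *
st();print(to(.517,-.2925,.2))
for n in('side','top'):
    im,d=get_image(n);np.savez(f'pics/{n}2.npz',im=im,d=d)
im=np.load('pics/side2.npz')['im'];cv2.imwrite('pics/c3.png',cv2.resize(im[200:380,220:460,::-1],(640,480)))
```

```text
t 4.1 p [ 0.5166 -0.2924  0.1993] f [ 0.4  0.  -0.9] g 0.287 q [-0.253  0.284  0.867  1.653 -0.218  1.312  1.888]
tool x,y,z columns
 [[-0.005  0.327  0.945]
 [-0.001  0.945 -0.327]
 [-1.    -0.003 -0.005]]
[-0.8  0.   0.4]
```

View pics/c3.png

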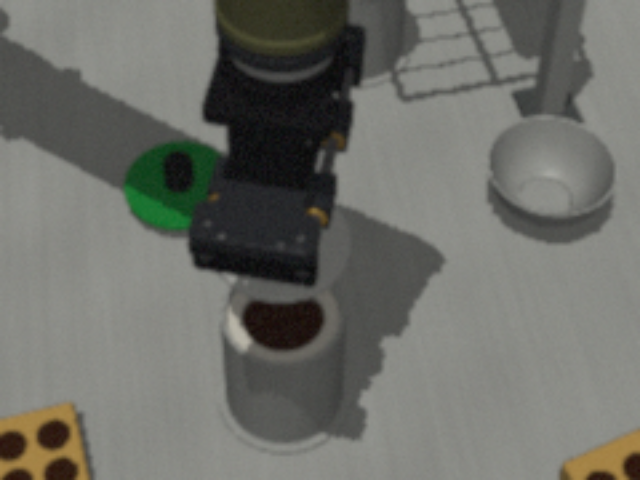

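The crop shows the lid held level under the fingers (~(290,260)) above the open tub mouth (~(283,315)). I lower it.

>>> jog_arm(claw=[15,15,15,15,15], xyz=[[30,0,0],[50,0,0],[60,0,0],[66,0,0],[66,0,0]], roll=[0,0,0,0,0])

```text
time: 4.7
position: [0.5172, -0.29, 0.1336]
tool_rot: [0.258, 1.559, -0.259]
ft_force: [-0.0, -0.1, -0.9]
grip_width: 0.29
```

>>> jog_arm(claw=[15,15,15,15,15], xyz=[[4,0,0],[8,0,0],[11,0,0],[14,0,0],[14,0,0]], roll=[0,0,0,0,0])

```text
time: 5.2
position: [0.5182, -0.2908, 0.123]
tool_rot: [0.258, 1.556, -0.259]
ft_force: [-4.9, 1.6, 13.6]
grip_width: 0.288
```

>>> jog_arm(claw=[15,15,15,15,15], xyz=[[4,0,0],[7,0,0],[9,0,0],[11,0,0],[12,0,0]], roll=[0,0,0,0,0])

```text
time: 5.7
position: [0.5185, -0.291, 0.1207]
tool_rot: [0.263, 1.554, -0.254]
ft_force: [-21.3, 15.7, 60.4]
grip_width: 0.285
```

>>> jog_arm(claw=[15,15,60,60,60], xyz=[[0,0,0],[0,0,0],[0,0,0],[0,0,0],[-2,0,0]], roll=[0,0,0,0,0])

```text
time: 6.2
position: [0.5182, -0.2904, 0.1216]
tool_rot: [0.263, 1.556, -0.254]
ft_force: [0.1, -0.5, -0.0]
grip_width: 0.474
```

>>> jog_arm(claw=[60,60,60,60,60], xyz=[[-20,0,0],[-60,0,0],[-100,0,0],[-120,0,0],[-120,0,0]], roll=[0,0,0,0,0])

```text
time: 6.7
position: [0.5198, -0.2921, 0.2448]
tool_rot: [0.261, 1.551, -0.254]
ft_force: [-0.1, 0.0, 0.2]
grip_width: 0.686
```

Run:
```python
from h import *
st()
for n in('side',):
    im,d=get_image(n);P=pts(n,d)
    m=np.zeros((480,640),bool);m[270:370,280:380]=1
    k=m&(im.max(2)<50)&(abs(P[...,2]-.14)<.02);print(n,"knob",np.percentile(P[k][:,2],[50,95]),np.median(P[k],0),k.sum())
    q=m&(abs(P[...,2]-.116)<.012)&(im.min(2)>110);print("disc z",np.percentile(P[q],[5,50,95],axis=0))
    p=P[q];c=np.linalg.lstsq(np.c_[p[:,:2],np.ones(len(p))],p[:,2],rcond=None)[0];print("tilt",c[:2])
```

```text
t 6.7 p [ 0.5198 -0.2921  0.2448] f [-0.1  0.   0.2] g 0.686 q [-0.26   0.254  0.877  1.588 -0.204  1.391  1.879]
tool x,y,z columns
 [[ 0.005  0.323  0.946]
 [ 0.004  0.946 -0.323]
 [-1.     0.005  0.004]]
side knob [0.14332726 0.14716317] [ 0.51711956 -0.29748164  0.14332726] 184
disc z [[ 0.47437577 -0.32014957  0.11437362]
 [ 0.48960414 -0.28232973  0.11709026]
 [ 0.51095593 -0.24883219  0.1194142 ]]
tilt [-0.00478443  0.00885443]
```

The loose lid is home: its knob top and disc height match the shut tub, and it is level. Next comes the lean. The jog gives no pitch, so I'll raise the arm in the clear until the tool-down pose is out of reach at the wrist limit, and see how the tool tilts there.

>>> jog_arm(claw=[30,0,0,0,0], xyz=[[-40,30,-15],[-80,70,-36],[-120,110,-56],[-160,150,-77],[-200,190,-98]], roll=[0,-6,-12,-18,-24])

```text
time: 7.25
position: [0.4912, -0.1112, 0.4142]
tool_rot: [-0.07, 1.569, 0.079]
ft_force: [1.1, 0.2, 0.2]
grip_width: 0.319
```

```bash
python3 -c "
from h import *
st();print(to(.45,.05,.6))"
```

```text
t 7.25 p [ 0.4912 -0.1112  0.4142] f [1.1 0.2 0.2] g 0.319 q [-0.564 -0.047  0.714  1.476  0.025  1.701  1.818]
tool x,y,z columns
 [[ 0.    -0.095  0.995]
 [ 0.005  0.995  0.095]
 [-1.     0.005  0.001]]
[-185.   165.4  -25.6]
```

>>> jog_arm(claw=[0,0,0,0,0], xyz=[[-37,33,-5],[-74,66,-10],[-111,99,-15],[-148,132,-20],[-185,165,-26]], roll=[0,0,0,0,0])

```text
time: 7.75
position: [0.4503, 0.0519, 0.5917]
tool_rot: [-0.071, 1.559, 0.081]
ft_force: [-36.4, -5.8, 1.7]
grip_width: 0.01
```

```bash
python3 -c "
from h import *
st();print(to(.45,.05,.6))"
```

```text
t 7.75 p [0.4503 0.0519 0.5917] f [-36.4  -5.8   1.7] g 0.01 q [-0.617 -0.024  0.435  1.098  0.005  2.054  1.489]
tool x,y,z columns
 [[ 0.01  -0.097  0.995]
 [ 0.007  0.995  0.097]
 [-1.     0.006  0.011]]
[-8.3 -1.8 -0.4]
```

>>> jog_arm(claw=[0], xyz=[[0,0,0]], roll=[0])

```text
time: 7.85
position: [0.4509, 0.058, 0.5929]
tool_rot: [-0.078, 1.554, 0.091]
ft_force: [1.2, 0.8, -0.2]
grip_width: 0.005
```

```bash
python3 -c "
from h import *
st();print(get_state()['joint_torque'].round(2))"
```

```text
t 7.85 p [0.4509 0.058  0.5929] f [ 1.2  0.8 -0.2] g 0.005 q [-0.612 -0.022  0.42   1.095  0.003  2.052  1.488]
tool x,y,z columns
 [[ 0.014 -0.108  0.994]
 [ 0.009  0.994  0.108]
 [-1.     0.008  0.015]]
[ -0.34 -24.66  -1.21 -29.53  -0.21   0.04  -0.31]
```

>>> jog_arm(claw=[0,0,0,0,0], xyz=[[-10,0,0],[-20,0,0],[-30,0,0],[-40,0,0],[-50,0,0]], roll=[0,0,0,0,0])

```text
time: 8.35
position: [0.4516, 0.0576, 0.6097]
tool_rot: [-0.073, 1.519, 0.094]
ft_force: [0.7, -0.5, -0.2]
grip_width: 0.007
```

```bash
python3 -c "
from h import *
st();print(get_state()['joint_torque'].round(2))"
```

```text
t 8.35 p [0.4516 0.0576 0.6097] f [ 0.7 -0.5 -0.2] g 0.007 q [-0.076 -0.01  -0.101  1.048 -0.009  2.052  1.496]
tool x,y,z columns
 [[ 0.049 -0.107  0.993]
 [ 0.016  0.994  0.107]
 [-0.999  0.011  0.051]]
[-5.970e+00 -2.713e+01  2.870e+00 -2.743e+01  1.000e-02 -1.800e-01
 -1.000e-02]
```

>>> jog_arm(claw=[0,0,0,0,0], xyz=[[-30,0,0],[-60,0,0],[-90,0,0],[-120,0,0],[-150,0,0]], roll=[0,0,0,0,0])

```text
time: 8.85
position: [0.4489, 0.0559, 0.6379]
tool_rot: [-0.066, 1.459, 0.098]
ft_force: [-0.4, 0.3, 1.0]
grip_width: 0.008
```

```bash
python3 -c "
from h import *
st();print(get_state()['joint_torque'].round(2))"
```

```text
t 8.85 p [0.4489 0.0559 0.6379] f [-0.4  0.3  1. ] g 0.008 q [ 0.451 -0.014 -0.606  0.989 -0.02   2.052  1.511]
tool x,y,z columns
 [[ 0.109 -0.107  0.988]
 [ 0.026  0.994  0.104]
 [-0.994  0.015  0.111]]
[-3.600e+00 -2.218e+01  1.770e+00 -2.711e+01 -1.000e-02 -4.800e-01
 -2.000e-02]
```

>>> jog_arm(claw=[0,0,0,0,0], xyz=[[-30,0,30],[-60,0,60],[-90,0,90],[-120,0,120],[-150,0,150]], roll=[0,0,0,0,0])

```text
time: 9.35
position: [0.5126, 0.0549, 0.6564]
tool_rot: [-0.058, 1.415, 0.098]
ft_force: [0.6, -2.4, -0.7]
grip_width: 0.007
```

```bash
python3 -c "
from h import *
st();print(get_state()['joint_torque'].round(2))"
```

```text
t 9.35 p [0.5126 0.0549 0.6564] f [ 0.6 -2.4 -0.7] g 0.007 q [-0.459  0.093  0.369  0.847 -0.059  2.052  1.546]
tool x,y,z columns
 [[ 0.152 -0.103  0.983]
 [ 0.034  0.995  0.099]
 [-0.988  0.018  0.154]]
[  5.85 -33.5   -8.04 -26.55  -0.22  -0.4   -0.29]
```

>>> jog_arm(claw=[0,0,0,0,0], xyz=[[-40,0,40],[-80,0,80],[-120,0,120],[-160,0,160],[-200,0,200]], roll=[0,0,0,0,0])

```text
time: 9.85
position: [0.5905, 0.0617, 0.6706]
tool_rot: [-0.054, 1.356, 0.099]
ft_force: [-0.1, 0.3, 0.6]
grip_width: 0.007
```

>>> jog_arm(claw=[0,0,0,0,0], xyz=[[-40,0,40],[-80,0,80],[-120,0,120],[-160,0,160],[-200,0,200]], roll=[0,0,0,0,0])

```text
time: 10.35
position: [0.6384, 0.0653, 0.6833]
tool_rot: [-0.05, 1.297, 0.1]
ft_force: [-0.5, 1.0, -0.3]
grip_width: 0.007
```

```bash
python3 -c "
from h import *
st();print(get_state()['joint_torque'].round(2))"
```

```text
t 10.35 p [0.6384 0.0653 0.6833] f [-0.5  1.  -0.3] g 0.007 q [-0.223  0.369  0.208  0.451 -0.125  2.053  1.559]
tool x,y,z columns
 [[ 0.266 -0.102  0.958]
 [ 0.046  0.995  0.093]
 [-0.963  0.019  0.27 ]]
[-1.000e-01 -4.516e+01  1.460e+00 -2.420e+01 -0.000e+00 -1.290e+00
  1.000e-02]
```

>>> jog_arm(claw=[0,0,0,0,0], xyz=[[-40,0,5],[-80,0,10],[-120,0,15],[-160,0,20],[-200,0,25]], roll=[0,0,0,0,0])

```text
time: 10.85
position: [0.588, 0.0585, 0.7288]
tool_rot: [-0.046, 1.235, 0.102]
ft_force: [0.4, -0.5, -0.0]
grip_width: 0.006
```

>>> jog_arm(claw=[0,0,0,0,0], xyz=[[-40,0,0],[-80,0,0],[-120,0,0],[-160,0,0],[-200,0,0]], roll=[0,0,0,0,0])

```text
time: 11.35
position: [0.5253, 0.0506, 0.7694]
tool_rot: [-0.042, 1.174, 0.104]
ft_force: [0.7, 0.1, -0.2]
grip_width: 0.004
```

```bash
python3 -c "
from h import *
st();print(get_state()['joint_torque'].round(2))"
```

```text
t 11.35 p [0.5253 0.0506 0.7694] f [ 0.7  0.1 -0.2] g 0.004 q [-0.411  0.121  0.37   0.578 -0.094  2.053  1.557]
tool x,y,z columns
 [[ 0.383 -0.103  0.918]
 [ 0.059  0.994  0.087]
 [-0.922  0.021  0.387]]
[ 2.430e+00 -2.717e+01  2.700e-01 -2.282e+01 -3.000e-02 -1.860e+00
  2.000e-02]
```

>>> jog_arm(claw=[0,0,0,0,0], xyz=[[-40,0,20],[-80,0,40],[-120,0,60],[-160,0,80],[-200,0,100]], roll=[0,0,0,0,0])

```text
time: 11.85
position: [0.5227, 0.049, 0.7974]
tool_rot: [-0.038, 1.114, 0.105]
ft_force: [0.2, -0.1, -0.1]
grip_width: 0.002
```

>>> jog_arm(claw=[0,0,0,0,0], xyz=[[-40,0,20],[-80,0,40],[-120,0,60],[-160,0,80],[-200,0,100]], roll=[0,0,0,0,0])

```text
time: 12.35
position: [0.5115, 0.0465, 0.8257]
tool_rot: [-0.034, 1.054, 0.105]
ft_force: [0.6, -0.1, -0.1]
grip_width: -0.001
```

>>> jog_arm(claw=[0,0,0,0,0], xyz=[[-40,0,15],[-80,0,30],[-120,0,45],[-160,0,60],[-200,0,75]], roll=[0,0,0,0,0])

```text
time: 12.85
position: [0.4807, 0.0415, 0.8563]
tool_rot: [-0.03, 0.992, 0.107]
ft_force: [0.3, 0.2, -0.2]
grip_width: 0.007
```

```bash
python3 -c "
from h import *
st();print(to(.48,.05,.45))"
```

```text
t 12.85 p [0.4807 0.0415 0.8563] f [ 0.3  0.2 -0.2] g 0.007 q [-0.607  0.058  0.578  0.46  -0.098  2.053  1.557]
tool x,y,z columns
 [[ 0.542 -0.104  0.834]
 [ 0.076  0.994  0.074]
 [-0.837  0.024  0.547]]
[ 340.2   -1.1 -222.3]
```

>>> jog_arm(claw=[0,0,0,0,0], xyz=[[-40,0,25],[-80,0,50],[-120,0,75],[-160,0,100],[-200,0,125]], roll=[0,0,0,0,0])

```text
time: 13.35
position: [0.4718, 0.039, 0.8822]
tool_rot: [-0.026, 0.934, 0.107]
ft_force: [0.4, 0.0, 0.7]
grip_width: 0.006
```

>>> jog_arm(claw=[0,0,0,0,0], xyz=[[-40,0,25],[-80,0,50],[-120,0,75],[-160,0,100],[-200,0,125]], roll=[0,0,0,0,0])

```text
time: 13.85
position: [0.4554, 0.0356, 0.9074]
tool_rot: [-0.022, 0.877, 0.108]
ft_force: [-0.6, -0.6, -0.7]
grip_width: 0.007
```

```bash
python3 -c "
from h import *
st();print(to(.5,.05,.45))"
```

```text
t 13.85 p [0.4554 0.0356 0.9074] f [-0.6 -0.6 -0.7] g 0.007 q [-0.688  0.04   0.672  0.363 -0.106  2.053  1.557]
tool x,y,z columns
 [[ 0.634 -0.104  0.766]
 [ 0.085  0.994  0.064]
 [-0.769  0.025  0.639]]
[ 381.    -1.6 -257.4]
```

The tilt is now about 40° with tool y along the shelf. I come down in front of the shelf.

>>> jog_arm(claw=[0,0,0,0,0], xyz=[[38,0,-25],[76,0,-51],[114,-1,-77],[152,-1,-103],[190,-1,-129]], roll=[0,0,0,0,0])

```text
time: 14.35
position: [0.4585, 0.0389, 0.7877]
tool_rot: [-0.036, 0.882, 0.119]
ft_force: [-0.8, -1.7, 1.0]
grip_width: 0.007
```

>>> jog_arm(claw=[0,0,0,0,0], xyz=[[38,0,-25],[76,0,-51],[114,-1,-77],[152,-1,-103],[190,-1,-129]], roll=[0,0,0,0,0])

```text
time: 14.85
position: [0.5046, 0.0306, 0.6988]
tool_rot: [-0.023, 0.915, 0.084]
ft_force: [-0.9, -4.2, 0.3]
grip_width: 0.009
```

```bash
python3 -c "
from h import *
st();print(to(.5,.05,.45),to(.54,.054,.263))"
```

```text
t 14.85 p [0.5046 0.0306 0.6988] f [-0.9 -4.2  0.3] g 0.009 q [ 0.108 -0.301 -0.132  1.258 -0.083  1.526  1.593]
tool x,y,z columns
 [[ 0.607 -0.083  0.79 ]
 [ 0.063  0.996  0.056]
 [-0.792  0.016  0.61 ]]
[ 195.6   15.8 -154.3] [ 368.3   13.6 -236.5]
```

```bash
cat > k.py <<'E'
import numpy as np
from scipy.optimize import least_squares as LS
from scipy.spatial.transform import Rotation as Ro
D=[([-1.226,.322,-.07,1.452,.023,1.371],[.211,.6143,.2216]),([-.661,.102,.481,2.169,-.059,.89],[.4393,.0618,.0209]),([-.253,.284,.867,1.653,-.218,1.312],[.5166,-.2924,.1993]),([-.564,-.047,.714,1.476,.025,1.701],[.4912,-.1112,.4142]),([-.223,.369,.208,.451,-.125,2.053],[.6384,.0653,.6833]),([-.688,.04,.672,.363,-.106,2.053],[.4554,.0356,.9074]),([.108,-.301,-.132,1.258,-.083,1.526],[.5046,.0306,.6988])]
def fk(q,k):
    h,a,b,c=k[:4];e=lambda s,x:Ro.from_euler(s,x).as_matrix()
    A=e('z',-q[0])@e('y',q[1]);p=np.array([0,0,h])+A@[0,0,a]
    A=A@e('z',-q[2])@e('y',q[3]);p=p+A@[0,0,b];A=A@e('z',-q[4])@e('y',q[5]);p=p+A@[0,0,c]
    return p,A[:,2]
S=LS(lambda k:np.concatenate([fk(q,k)[0]-p for q,p in D]),[.3,.35,.35,.3]);K=S.x
if __name__=="__main__":
    print(K.round(3),"res mm",(abs(S.fun).max()*1000).round(1))
    lo=[-2.86,-.28,-1.3,.1,-1.5,.12];hi=[2.86,2.05,1.2,2.42,4.6,2.0]
    for name,P in(("press",[.632,.066,.15]),("appr",[.54,.054,.263]),("mid",[.5,.05,.45])):
        for th in(.5,.55,.6,.65,.7):
            d=np.array([np.sin(th)*.996,np.sin(th)*.09,-np.cos(th)])
            best=min((LS(lambda q:np.r_[(fk(q,K)[0]-P)*10,fk(q,K)[1]-d],x0,bounds=(lo,hi)) for x0 in([0,0,.1,1.5,0,1],[-.6,0,.6,1.5,0,1],[.8,0,-1,1.5,0,1])),key=lambda s:s.cost)
            p,x=fk(best.x,K);print(name,th,"err mm",(np.linalg.norm(p-P)*1000).round(1),"ang",np.linalg.norm(x-d).round(3),best.x.round(2))
E
python3 k.py
```

```text
[0.259 0.449 0.521 0.36 ] res mm 25.8
press 0.5 err mm 0.0 ang 0.0 [ 0.88  0.01 -0.99  2.05  0.03  0.59]
press 0.55 err mm 0.0 ang 0.0 [-0.17 -0.02  0.06  2.09  0.02  0.52]
press 0.6 err mm 0.0 ang 0.0 [-0.18 -0.04  0.07  2.14  0.03  0.45]
press 0.65 err mm 0.0 ang 0.0 [-0.2  -0.06  0.09  2.18  0.05  0.38]
press 0.7 err mm 0.0 ang 0.0 [-0.71 -0.09  0.58  2.22  0.22  0.31]
appr 0.5 err mm 1.6 ang 0.045 [-0.1  -0.28  0.    2.05  0.01  0.91]
appr 0.55 err mm 3.1 ang 0.089 [-0.11 -0.28  0.    2.06  0.01  0.91]
appr 0.6 err mm 4.7 ang 0.133 [-0.11 -0.28 -0.    2.06  0.01  0.9 ]
appr 0.65 err mm 6.3 ang 0.177 [-0.11 -0.28 -0.    2.06  0.02  0.89]
appr 0.7 err mm 7.9 ang 0.221 [-0.11 -0.28  0.    2.06  0.02  0.88]
mid 0.5 err mm 4.5 ang 0.16 [-0.1  -0.28  0.    1.66  0.01  1.42]
mid 0.55 err mm 5.8 ang 0.206 [-0.11 -0.28  0.    1.66  0.01  1.42]
mid 0.6 err mm 7.0 ang 0.252 [-0.11 -0.28 -0.    1.66  0.01  1.42]
mid 0.65 err mm 8.3 ang 0.298 [-0.11 -0.28  0.    1.66  0.01  1.41]
mid 0.7 err mm 9.5 ang 0.344 [-0.11 -0.28 -0.    1.66  0.01  1.41]
```

```bash
cat > k2.py <<'E'
from k import D,Ro,LS,np
def fk(q,k):
    h,a,b,c,ex,wx,tx,bx=k[:8];e=lambda s,x:Ro.from_euler(s,x).as_matrix()
    A=e('z',-q[0]);p=A@[bx,0,h];A=A@e('y',q[1]);A=A@e('z',-q[2]);p=p+A@[ex,0,a]
    A=A@e('y',q[3]);A=A@e('z',-q[4]);p=p+A@[wx,0,b];A=A@e('y',q[5]);p=p+A@[tx,0,c]
    return p,A[:,2]
D=D+[([-1.005,-.003,.05,1.884,.001,1.263],[.3033,.3821,.1923]),([-.667,-.088,.469,2.032,.044,1.19],[.4441,.0528,.1548]),([-.461,.057,.787,1.823,-.039,1.282],[.4896,-.176,.2008]),([-.617,-.024,.435,1.098,.005,2.054],[.4503,.0519,.5917]),([-.076,-.01,-.101,1.048,-.009,2.052],[.4516,.0576,.6097]),([.451,-.014,-.606,.989,-.02,2.052],[.4489,.0559,.6379]),([-.607,.058,.578,.46,-.098,2.053],[.4807,.0415,.8563]),([-.411,.121,.37,.578,-.094,2.053],[.5253,.0506,.7694])]
S=LS(lambda k:np.concatenate([fk(q,k)[0]-p for q,p in D]),[.3,.4,.4,.3,0,0,0,0]);K=S.x
lo=np.array([-2.86,-.29,-1.36,.1,-1.5,.12]);hi=np.array([2.86,2.05,1.22,2.43,4.6,2.03])
def ik(P,th,az=.09):
    d=np.array([np.sin(th)*np.cos(az),np.sin(th)*np.sin(az),-np.cos(th)])
    f=lambda q:np.r_[(fk(q,K)[0]-P)*10,fk(q,K)[1]-d]
    return min((LS(f,x0,bounds=(lo,hi)) for x0 in([0,0,.1,1.5,0,1],[-.6,0,.6,1.5,0,1],[.8,0,-1,1.5,0,1])),key=lambda s:s.cost)
if __name__=="__main__":
    print(K.round(3),"res mm",(abs(S.fun).max()*1000).round(1))
    for th in(.45,.55,.65):
        for y in(.065,-.2):
            print("th",th,"y",y,"min x reachable per z:",end=" ")
            for z in(.15,.2,.25,.3,.35,.45,.6):
                xs=[x for x in np.arange(.46,.70,.02) if ik([x,y,z],th).cost<1e-5]
                print(z,round(min(xs),2) if xs else None,end="; ")
            print()
    print(ik([.632,.066,.15],.6).x.round(2))
E
python3 k2.py
```

```text
[ 0.252  0.464  0.511  0.368  0.026 -0.002 -0.005 -0.027] res mm 41.1
th 0.45 y 0.065 min x reachable per z: 0.15 0.5; 0.2 0.52; 0.25 0.52; 0.3 0.54; 0.35 0.54; 0.45 0.54; 0.6 0.5; 
th 0.45 y -0.2 min x reachable per z: 0.15 0.46; 0.2 0.46; 0.25 0.46; 0.3 0.48; 0.35 0.48; 0.45 0.48; 0.6 0.46; 
th 0.55 y 0.065 min x reachable per z: 0.15 0.52; 0.2 0.54; 0.25 0.56; 0.3 0.56; 0.35 0.58; 0.45 0.58; 0.6 0.54; 
th 0.55 y -0.2 min x reachable per z: 0.15 0.46; 0.2 0.46; 0.25 0.48; 0.3 0.5; 0.35 0.5; 0.45 0.5; 0.6 0.46; 
th 0.65 y 0.065 min x reachable per z: 0.15 0.54; 0.2 0.56; 0.25 0.58; 0.3 0.6; 0.35 0.6; 0.45 0.6; 0.6 0.58; 
th 0.65 y -0.2 min x reachable per z: 0.15 0.46; 0.2 0.48; 0.25 0.5; 0.3 0.52; 0.35 0.54; 0.45 0.54; 0.6 0.5; 
[-0.15 -0.03  0.04  2.15  0.03  0.42]
```

```bash
python3 -c "
from h import *
print(to(.57,-.2,.62),to(.57,-.2,.2))
f=np.load('pics/side0.npz');P=pts('side',f['d']);print('bowl',P[265,427],P[250,427],P[275,445])"
```

```text
[  87.7 -236.4   -9.3] [ 420.4 -243.  -265.5]
bowl [ 0.7738143  -0.1171041   0.01132514] [ 0.77718806 -0.0925146   0.03539206] [ 0.79191002 -0.18009494  0.04960261]
```

>>> jog_arm(claw=[0,0,0,0,0], xyz=[[18,-47,-2],[36,-94,-4],[54,-141,-6],[72,-188,-8],[88,-236,-9]], roll=[0,0,0,0,0])

```text
time: 15.35
position: [0.5658, -0.1854, 0.623]
tool_rot: [-0.023, 0.916, 0.085]
ft_force: [-0.0, 1.4, 0.3]
grip_width: 0.006
```

```bash
python3 -c "
from h import *
st();print(to(.58,-.2,.62),to(.58,-.2,.2))"
```

```text
t 15.35 p [ 0.5658 -0.1854  0.623 ] f [-0.   1.4  0.3] g 0.006 q [ 0.123 -0.173  0.283  1.324 -0.263  1.406  2.03 ]
tool x,y,z columns
 [[ 0.606 -0.083  0.791]
 [ 0.063  0.996  0.056]
 [-0.793  0.016  0.609]]
[ 10.  -15.8   8.6] [ 343.1  -22.6 -247.2]
```

>>> jog_arm(claw=[0,0,0,0,0], xyz=[[38,-15,-22],[76,-18,-50],[114,-20,-78],[152,-20,-106],[190,-20,-134]], roll=[0,0,0,0,0])

```text
time: 15.85
position: [0.5758, -0.2005, 0.3871]
tool_rot: [-0.023, 0.918, 0.085]
ft_force: [0.8, -0.2, 0.3]
grip_width: 0.011
```

```bash
python3 -c "
from h import *
st();print(to(.58,-.2,.62),to(.58,-.2,.2))"
```

```text
t 15.85 p [ 0.5758 -0.2005  0.3871] f [ 0.8 -0.2  0.3] g 0.011 q [ 0.136 -0.232  0.304  1.839 -0.314  0.976  2.204]
tool x,y,z columns
 [[ 0.605 -0.083  0.792]
 [ 0.064  0.996  0.056]
 [-0.794  0.017  0.608]]
[-182.3    4.   144.9] [ 151.2   -3.  -110.3]
```

>>> jog_arm(claw=[0,0,0,0,0], xyz=[[38,0,-27],[76,-1,-55],[114,-2,-83],[151,-3,-110],[151,-3,-110]], roll=[0,0,0,0,0])

```text
time: 16.35
position: [0.575, -0.197, 0.1907]
tool_rot: [-0.018, 0.932, 0.089]
ft_force: [-0.3, 0.9, -0.4]
grip_width: 0.005
```

```bash
python3 -c "
from h import *
st();print(to(.585,.065,.195))"
```

```text
t 16.35 p [ 0.575  -0.197   0.1907] f [-0.3  0.9 -0.4] g 0.005 q [ 0.087 -0.109  0.389  2.131 -0.529  0.633  2.487]
tool x,y,z columns
 [[ 0.593 -0.084  0.801]
 [ 0.069  0.996  0.054]
 [-0.802  0.023  0.596]]
[ 20.5 260.2  24.7]
```

>>> jog_arm(claw=[0,0,0,0,0], xyz=[[3,45,4],[7,90,8],[11,135,13],[14,180,17],[18,225,21]], roll=[0,0,0,0,0])

```text
time: 16.85
position: [0.5846, 0.0316, 0.1976]
tool_rot: [-0.018, 0.927, 0.088]
ft_force: [1.2, -0.3, 0.2]
grip_width: 0.005
```

```bash
python3 -c "
from h import *
st();print(to(.585,.065,.195))"
```

```text
t 16.85 p [0.5846 0.0316 0.1976] f [ 1.2 -0.3  0.2] g 0.005 q [ 0.056 -0.217 -0.131  2.217 -0.101  0.498  1.639]
tool x,y,z columns
 [[ 0.597 -0.084  0.798]
 [ 0.068  0.996  0.054]
 [-0.8    0.023  0.6  ]]
[ 4.5 33.2  0.5]
```

```bash
python3 -c "
from h import *
print(to(.6155,.064,.185))"
```

```text
[30.7 29.4 18.8]
```

>>> jog_arm(claw=[0,0,0,0,0], xyz=[[0,29,0],[10,29,6],[20,29,12],[31,29,19],[31,29,19]], roll=[0,0,0,0,0])

```text
time: 17.35
position: [0.6176, 0.0642, 0.1871]
tool_rot: [-0.018, 0.925, 0.088]
ft_force: [-1.0, 0.8, 1.0]
grip_width: 0.008
```

```bash
python3 -c "
from h import *
im,d=get_image('side');t,_=get_image('top')
cv2.imwrite('pics/c5.png',np.hstack([cv2.resize(im[60:240,240:440,::-1],(400,360)),cv2.resize(t[120:280,200:380,::-1],(400,360))]))
st();print(to(.6335,.0655,.161))"
```

```text
t 17.45 p [0.6163 0.0638 0.1864] f [-0.3 -0.2 -0.8] g 0.005 q [ 0.075 -0.124 -0.224  2.163 -0.004  0.454  1.494]
tool x,y,z columns
 [[ 0.598 -0.084  0.797]
 [ 0.068  0.996  0.054]
 [-0.799  0.022  0.601]]
[30.7 -0.4 -1.5]
```

View pics/c5.png

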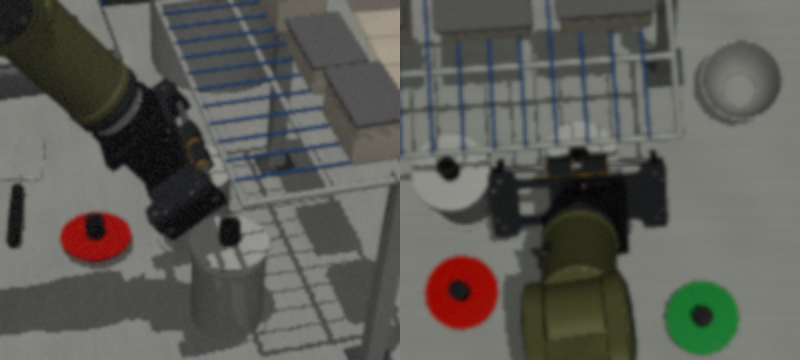

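The picture shows the gripper body just in front of the front bar and touching nothing. The knob at (230,232) in the left crop lies ahead of the fingertips. I go in along the tool axis.

>>> jog_arm(claw=[0,0,0,0], xyz=[[10,0,0],[20,0,-1],[30,0,-1],[30,0,-1]], roll=[0,0,0,0])

```text
time: 17.85
position: [0.6336, 0.0658, 0.1606]
tool_rot: [-0.018, 0.927, 0.088]
ft_force: [-1.2, -0.3, 1.4]
grip_width: 0.005
```

```bash
python3 -c "
from h import *
st();print(to(.6335,.0655,.15))"
```

```text
t 17.85 p [0.6336 0.0658 0.1606] f [-1.2 -0.3  1.4] g 0.005 q [ 0.081 -0.05  -0.237  2.155  0.04   0.392  1.457]
tool x,y,z columns
 [[ 0.597 -0.084  0.798]
 [ 0.068  0.996  0.054]
 [-0.799  0.022  0.6  ]]
[ 8.4 -0.6 -6.5]
```

>>> jog_arm(claw=[0,0,0,0,0], xyz=[[2,0,-2],[4,0,-3],[6,0,-5],[8,0,-6],[10,0,-8]], roll=[0,0,0,0,0])

```text
time: 18.35
position: [0.635, 0.066, 0.1511]
tool_rot: [-0.018, 0.922, 0.088]
ft_force: [-7.9, -1.3, 13.1]
grip_width: 0.004
```

>>> jog_arm(claw=[0,0,0,0,0], xyz=[[2,0,-2],[4,0,-4],[6,0,-5],[8,0,-7],[9,0,-8]], roll=[0,0,0,0,0])

```text
time: 18.85
position: [0.6386, 0.0664, 0.1489]
tool_rot: [-0.018, 0.907, 0.087]
ft_force: [-39.5, -5.0, 50.5]
grip_width: 0.007
```

Hard stop reached (about 50 N, tip edge at 143–144 mm). I back out along the tool axis.

>>> jog_arm(claw=[0,0,0,0,0], xyz=[[-8,0,-1],[-20,0,-2],[-35,0,-5],[-50,0,-10],[-50,0,-20]], roll=[0,0,0,0,0])

```text
time: 19.35
position: [0.5928, 0.062, 0.1781]
tool_rot: [-0.018, 0.903, 0.087]
ft_force: [0.4, 0.5, 0.3]
grip_width: 0.006
```

```bash
python3 -c "
from h import *
st();print(to(.575,-.2,.2))"
```

```text
t 19.35 p [0.5928 0.062  0.1781] f [0.4 0.5 0.3] g 0.006 q [ 0.072 -0.179 -0.224  2.239 -0.018  0.41   1.499]
tool x,y,z columns
 [[ 0.616 -0.083  0.783]
 [ 0.068  0.996  0.053]
 [-0.785  0.021  0.619]]
[ -46.  -259.1  -14.2]
```

Slide out sideways, then look.

>>> jog_arm(claw=[0,0,0,0,0], xyz=[[-15,-45,-5],[-22,-90,-7],[-30,-135,-9],[-37,-180,-11],[-45,-225,-14]], roll=[0,0,0,0,0])

```text
time: 19.85
position: [0.5721, -0.1676, 0.199]
tool_rot: [-0.018, 0.904, 0.087]
ft_force: [1.6, 0.3, 0.7]
grip_width: 0.008
```

Run:
```python
from h import *
st();S={}
for n in("side","top"):
    S[n]=get_image(n)
for n,l in(("side",((355,178),(338,140),(327,308))),("top",((281,189),(222,195),(411,237)))):
    im,d=S[n];P=pts(n,d)
    for u,v in l:
        m=np.zeros((480,640),bool);m[v-22:v+22,u-18:u+18]=1;k=m&(im.max(2)<50)&(abs(P[...,2]-.14)<.025)
        q=m&(abs(P[...,2]-.118)<.016)&(im.min(2)>100);p=P[q]
        c=np.linalg.lstsq(np.c_[p[:,:2],np.ones(len(p))],p[:,2],rcond=None)[0] if len(p)>20 else None
        print(n,(u,v),"knob95",np.percentile(P[k][:,2],95).round(4) if k.any() else None,np.median(P[k],0).round(4) if k.any() else None,"disc z",np.median(p[:,2]).round(4) if len(p) else None,len(p),"tilt",None if c is None else c[:2].round(3))
cv2.imwrite("pics/c6.png",np.hstack([cv2.resize(S["side"][0][80:380,230:480,::-1],(400,480)),cv2.resize(S["top"][0][130:340,190:440,::-1],(400,336)).copy() if 0 else cv2.resize(S["top"][0][130:340,190:440,::-1],(400,480))]))
```

```text
t 19.85 p [ 0.5721 -0.1676  0.199 ] f [1.6 0.3 0.7] g 0.008 q [ 0.018 -0.175  0.391  2.179 -0.471  0.587  2.394]
tool x,y,z columns
 [[ 0.615 -0.083  0.784]
 [ 0.068  0.996  0.053]
 [-0.786  0.021  0.618]]
side (355, 178) knob95 0.147 [0.6343 0.0598 0.1397] disc z 0.1174 658 tilt [ 0.007 -0.002]
side (338, 140) knob95 0.1463 [0.6159 0.2187 0.1385] disc z 0.1175 507 tilt [0.003 0.004]
side (327, 308) knob95 0.1469 [ 0.5168 -0.298   0.143 ] disc z 0.1171 987 tilt [-0.002  0.002]
top (281, 189) knob95 0.1447 [0.6336 0.0667 0.1412] disc z 0.1139 661 tilt [-0.005 -0.002]
top (222, 195) knob95 0.1461 [0.6171 0.2236 0.1405] disc z 0.1137 668 tilt [-0.003 -0.009]
top (411, 237) knob95 None None disc z 0.1145 305 tilt [0.017 0.017]
```

View pics/c6.png

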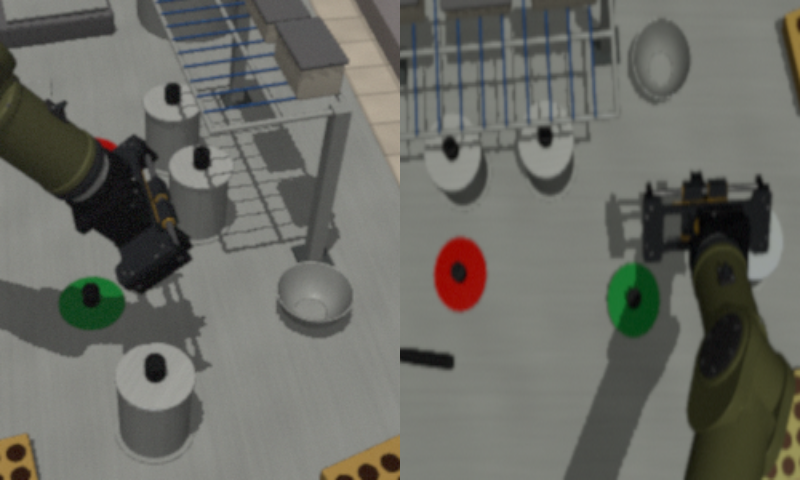

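All three lids now show the same knob and disc heights and are level. The arm is clear, and the red and green lids, bowl and spatula are where they were. I hand in.

>>> jog_arm(claw=[0,0], xyz=[[-10,0,0],[-10,0,0]], roll=[0,0])

```text
time: 20.15
position: [0.5656, -0.1753, 0.2083]
tool_rot: [-0.015, 0.902, 0.074]
ft_force: [-0.4, -0.2, 0.8]
grip_width: 0.007
```

```bash
python3 -c "
from h import *
st();print(order.close_job())"
```

```text
t 20.15 p [ 0.5656 -0.1753  0.2083] f [-0.4 -0.2  0.8] g 0.007 q [ 0.035 -0.197  0.387  2.177 -0.445  0.602  2.371]
tool x,y,z columns
 [[ 0.618 -0.07   0.783]
 [ 0.058  0.997  0.044]
 [-0.784  0.019  0.62 ]]
the job is handed in; nothing more can be done
None
```

I put the loose steel lid on the open tub and pressed it home. I then pressed the proud lid home under the shelf and handed the job in at about 20 s.

**How it was done:** The loose lid was gripped by its knob and pressed to a hard stop at about 60 N. For the proud lid I tilted the tool back about 40° and came in from the open front. I got the tilt by jogging the arm against its reach limits, because the jog has no pitch. The closed fingers pressed the knob to a hard stop at about 50 N.

**Last checks:**
- **Lid heights:** both lids read the same as the already shut lid. In the side view the knob tops are at about 147 mm raw for all three, and the discs at about 117 mm.
- **Level:** both lids are level to within about 0.01 rad in the side view. In the top view the open tub's fit read 0.017 on each axis and its knob was hidden by the gripper.
- **Proud lid position:** it reads about 2 mm further back than before, which is inside the 8 mm limit.
- **Bystanders and shelf:** the bowl was unmoved as far as I could see. The mould and spatula were only partly in my last crop, and I measured none of the three. I noticed no shelf contact; the only large force readings came at the two presses and once when the wrist met its limit.

**Out of line:** during the tilt, joint 6 read 2.052 to 2.054 and joint 2 read -0.301. That is at or slightly past the rounded limits of 2.05 and -0.3. When joint 6 met its limit, the force reading jumped briefly to 36 N. My fitted arm model was also off by up to 41 mm, so I used it only as a rough reach guide.

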